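# Close the mini centrifuge and start the timer

## Robot

A 7-joint arm with a two-finger parallel gripper is mounted at the origin on a cart in front of the work surface, level with it; the furniture and walls round the work are solid. World frame = base frame: x ahead of the robot, y to its left, z up, the work surface at z = 0. Lengths are in m, angles in rad, forces in N, time in s.
With the tool pointing down it reaches from about 0.35 to 0.9 m from the base axis. Payload 19.9 kg.
Tool frame: the origin (TCP) lies midway between the tips of the shut fingers; the grasp point (between the pads) lies 19 mm behind it; z points along the fingers, x is the direction in which the jaws open and shut, and the axes are right-handed (so a half turn about z gives the same grasp; the last joint's range is limited). The gripper opens to 85 mm and grips with 20 to 120 N. Pads are 22 mm wide; open, the fingers measure 114 mm over their backs; the gripper's body (76 mm by 85 mm) begins 54 mm behind the grasp point. The pads swing forward as they close: fully open they stand 13 mm farther back than shut.
Start: joints at [1.121, 0.417, -0.01, 1.614, 0.005, 1.111, -0.053], TCP at [0.248, -0.574, 0.231] pointing down, gripper open.
Joint ranges: [-2.81, 2.81], [-0.39, 2.02], [-1.27, 1.25], [0.06, 2.57], [-1.19, 4.33], [0.19, 2], [-2.82, 2.82]. Speed limits (rad/s): [1.89, 1.89, 2.39, 2.39, 3.01, 3.01, 3.01].

## Interface

Orientations are given as a unit quaternion [x, y, z, w].
In Python, from plant import observe, cams, job gives the robot as it stands. The module is installed in compiled form; this text tells all that it offers.
- The arm moves only by the tool step_arm, never from a script. Its argument "rows" is a list of rows, each an object with "delta_pos": the shift along the tool's x, y, z in cm, a list of three; "turn": the turn, a rotation vector about the tool's x, y, z in degrees, a list of three; "fingers": the closure, from 0 (fully open) to 1 (shut). In form: [{"delta_pos": [x, y, z], "turn": [ax, ay, az], "fingers": fingers}, ...]. A call has 1 to 12 rows; each row is the pose to reach, as a shift and turn from the pose commanded when the call began, along the tool's axes at that moment; what a row does not reach only later rows make up. A row lasts 1/8 s, in which the tool goes at most 62.5 mm and 10.7 degrees, less where a joint would pass 70% of its speed; a pose out of reach is approached as far as the arm can. A call with a gripper value outside its range is refused whole. The fingers move at their own pace and stop on an object; "squeeze" is the grip in N (left out, the last holds). Time passes only in rows, so rows that repeat a pose let the fingers close. It gives the time, the measured TCP pose, the force and the opening at its end, in the units of the state.
- observe(): the state, without advancing time (a new reading comes with each control period).
- cams.camera(name): name is "scene" or "side" or "wrist"; returns a dict with "img" (384x512x3 uint8, red, green, blue), "range_z" (384x512 float32, m along the optical axis (not along the pixel's ray), 0 where there is no reading), "fovy" (degrees; the focal length in pixels is half the picture's height over the tangent of half this angle, whatever the lens; pixels are square), "cx", "cy" (the principal point, pixels), "world_from_camera" (4x4, takes a point from camera to world coordinates). Camera axes: x right, y down, z forward; pixel columns grow to the right and rows downward; lengths in m; the calibration is good to about 2 mm. The wrist camera is an equidistant fisheye: a pixel r from the principal point sees the ray r / f radians off the axis. A picture is of the moment at which its call begins.
- job.sign_off(): hands the job in, once; it reports no verdict.
The state is a dict: "t": time; "qpos": joint angles; "dq": joint speeds; "effort": joint torques, N m; "tcp_pos": TCP position; "ee_rot": TCP orientation; "contact_force": force on the tool from outside, world axes, zero at the start; "ft_torque": the same for the moment, N m; "grip_width": finger opening in m.
Only numpy, scipy, OpenCV 4.12 (cv2) and the standard library are available. Lean on these libraries where they do the work, as an engineer would, in place of code of your own. Each camera call takes 0.05 s, during which the arm holds its last target.

## Task

Start a timed spin: with the fingertips, gently push the clear domed lid of the mini centrifuge over and down until it is fully shut, and only then press the green key of the lab timer. Only touch and push, do not slam the lid, do not pick anything up, and leave the red key, the centrifuge, the timer and the things around them where they are.

Things in the scene. Friction and masses are not known exactly. Their poses are not given: they have to be found in the camera images.
- centrifuge: Mini centrifuge: round black base 152 mm in diameter, top of the base 52 mm high, with a clear dome lid; loose on the worktop, 0.95 kg. Origin: centre of the underside. +x points from the lid's front tab (robot side) to the hinge at the back, z up.
- centrifuge_lid (a joint): Lid hinge, rad: 0 = fully shut (lid rests on the base), grows as the lid swings up and back to at most 1.66; at the start the lid stands open at 1.0 to 1.4. A stiff friction hinge (about 0.14 Nm): the lid stays wherever it is left, does not fall shut and has no latch. Pushing it takes some 1 to 3 N.
- lid_hinge (a point): Point on the lid's hinge line, middle of its length: 66 mm behind the centrifuge's centre, 52 mm above the worktop. The hinge line is level, along the centrifuge's y. The point turns with the lid.
- lid_top (a point): Apex of the dome's outside. The dome is solid to touch, about a hemisphere of radius 60 mm. Shut, the apex is 114 mm above the worktop over the base's centre: 66 mm in front of the hinge line and 62 mm above it. Open, its rim side (closed to contact like a solid) faces the robot, the outside away. The point's z is the dome's outward axis (up when shut), its x points from tab to hinge.
- lid_tab (a point): Upper (outer) face of the small front tab of the lid (26 mm wide, 10 mm out from the dome's edge, 8 mm thick), 131 mm from the hinge. Shut: 62 mm above the worktop at the front of the base; open it is the highest part, up to about 190 mm above the worktop.
- timer: White lab timer lying flat on its back, 66 x 66 x 18 mm, 70 g, loose, on the left or the right of the centrifuge. Origin: centre of the underside; z up; x points from the two keys to the display. Its upper face beside the keys is 16 mm above the worktop.
- green_key (a point): Middle of the upper face of the timer's green key (left key, 12 mm along the timer's x, 24 mm along its y), 18 mm above the worktop. 34 mm from the middle of the red key.
- timer_key_1 (a joint): Travel of the green key, m: 0 = up, 0.0012 = fully pressed down; pressed with about 5 N (4 to 6 N) straight down; springs back.
- red_key (a point): Middle of the upper face of the timer's red key (right key, same size). Not to be pressed.
- timer_key_2 (a joint): Travel of the red key, m: 0 = up, 0.0012 = fully down.
- tape_roll: Bystander: beige tape roll lying flat, 64 mm diameter, 18 mm high, loose, on the side of the centrifuge where the timer is not. Origin: centre of the underside.
- bottle: Bystander: small clear bottle with a blue cap, 46 mm diameter, 86 mm high, loose. Origin: centre of the underside.
- cup: Bystander: brown paper cup, 72 mm diameter, 98 mm high, loose. Origin: centre of the underside.
There are look-alikes about, which are no part of the job. Several things have the shape of the timer; the one meant has the colours described above. Leave any brown look-alike of the centrifuge alone.

How it is judged:
On the way, in this order (a step that is already met when the one before it is completed fails the run):
1. the lid is fully shut (value of joint centrifuge_lid below 0.04 rad), for 0.2 s.
2. the green key is pressed down (value of joint timer_key_1 above 0.0006 m), for 0.05 s.
At the end, for the whole second after the job is handed in: The lid is shut (within 0.04 rad, 5 mm at the tab), the green key was pressed after that and is up again, the centrifuge stands within 30 mm and the timer within 25 mm of where they were, at rest (value of joint centrifuge_lid below 0.04 rad and distance of centrifuge from where it was at the start of the episode below 0.03 m and distance of timer from where it was at the start of the episode below 0.025 m and value of joint timer_key_1 below 0.0004 m and linear speed of each of centrifuge, timer below 0.02 m/s); the robot touches nothing.
It fails at once if the red key is pressed, or the green key before the lid is shut ((value of joint timer_key_1 above 0.0006 m and value of joint centrifuge_lid above 0.06 rad) or value of joint timer_key_2 above 0.0006 m).
It fails at once if the lid is slammed (over 4 rad/s) (velocity of joint centrifuge_lid below -4 rad/s).
It fails at once if the lid or the timer is pushed harder than 40 N (contact force between any of the arm, the fingers and centrifuge above 40 N or contact force between any of the arm, the fingers and timer above 40 N).
It fails at once if the centrifuge or the timer is lifted, tipped or carried off (height (world z) of any of centrifuge, timer above 0.012 m or angle between centrifuge's own z axis and vertical above 0.2 rad or angle between timer's own z axis and vertical above 0.3 rad or distance of any of centrifuge, timer from where it was at the start of the episode above 0.06 m).
It fails at once if the tape roll, the bottle or the cup is moved by more than 25 mm or tipped (distance of any of tape_roll, bottle, cup from where it was at the start of the episode above 0.025 m or angle between any of bottle, cup's own z axis and vertical above 0.3 rad).
It also fails if it takes over 48 s, if anything falls off the work surface, if the arm or the gripper's body presses on something with over 40 N, if the wrist force passes 120 N, or if a joint passes its speed limit or range.

## Working session

There is one attempt and no reset: what is moved stays moved. The work goes in short steps, Python scripts to look and compute and a tool call to move; the robot and the scene stay as the last step left them, time stands still between calls to the robot, and variables do not carry over. Pictures are saved under pics/ and viewed, and the job is handed in when it is done.

Besides the shell and the picture viewer there is one more tool, called after "Emit:" in YAML: its name, and indented under it one key for each argument. step_arm: Moves the arm, as the interface text tells. Its arguments: {"type":"object","properties":{"rows":{"type":"array"},"squeeze":{"type":"number"}},"required":["rows"]}

```bash
mkdir -p pics; cat > h.py <<'E'
import numpy as np, cv2
from plant import observe, cams, job
def get(n):
    c=cams.camera(n); np.savez(f'{n}.npz',**c); return c
def load(n): return dict(np.load(f'{n}.npz'))
def world(c,u,v,z=None):
    f=192/np.tan(np.radians(float(c['fovy']))/2)
    z=c['range_z'][int(v),int(u)] if z is None else z
    p=np.array([(u-c['cx'])/f*z,(v-c['cy'])/f*z,z,1]); return (c['world_from_camera']@p)[:3]
def cloud(c):
    f=192/np.tan(np.radians(float(c['fovy']))/2)
    v,u=np.mgrid[:384,:512]; z=c['range_z']
    p=np.stack([(u-c['cx'])/f*z,(v-c['cy'])/f*z,z,np.ones_like(z)],-1)
    return (p@c['world_from_camera'].T)[...,:3]
def crop(c,name,u0,v0,u1,v1,s):
    i=cv2.resize(c['img'][v0:v1,u0:u1],None,fx=s,fy=s,interpolation=cv2.INTER_CUBIC)
    cv2.imwrite(f'pics/{name}.png',i[...,::-1])
E
python3 - <<'E'
from h import *
for n in ('scene','side','wrist'):
    c=get(n); crop(c,n+'0',0,0,512,384,1.5); print(n,c['fovy'],c['cx'],c['cy'],c['world_from_camera'].round(3).tolist())
print(observe())
E
```

```text
scene 44.07119646928693 259.91839976490496 198.27077132748198 [[0.717, -0.304, 0.627, -0.44], [-0.697, -0.318, 0.643, -1.096], [0.004, -0.898, -0.44, 0.753], [0.0, 0.0, 0.0, 1.0]]
side 43.97856435169545 260.9743091565977 196.3572893488942 [[1.0, -0.015, 0.002, 0.516], [-0.01, -0.615, 0.788, -1.275], [-0.011, -0.788, -0.615, 1.003], [0.0, 0.0, 0.0, 1.0]]
wrist 65.70646984690485 257.68343429429325 188.6264414931263 [[0.397, -0.88, -0.259, 0.312], [-0.918, -0.382, -0.11, -0.545], [-0.002, 0.281, -0.96, 0.373], [0.0, 0.0, 0.0, 1.0]]
{'t': 0.15, 'qpos': array([ 1.12149623,  0.41786323, -0.01031379,  1.61404287,  0.00468801,
        1.11069787, -0.05301475]), 'dq': array([-0.00081862, -0.00082708, -0.00140518, -0.00287201, -0.00161629,
       -0.0004597 ,  0.0002827 ]), 'effort': array([ 4.59406547e-04, -8.64746046e+01,  6.79296646e-01, -4.35056019e+01,
        1.92662672e-02,  5.81752582e-03, -1.73986823e-04]), 'tcp_pos': array([ 0.24776281, -0.57349457,  0.23078453]), 'ee_rot': array([ 8.35639911e-01, -5.49277430e-01, -4.29571659e-04, -2.43247729e-04]), 'contact_force': array([-0.01513579, -1.02321479, -0.48666216]), 'ft_torque': array([-0.03060007,  0.00187699, -0.06171436]), 'grip_width': 0.08545620611786495}
```

View pics/scene0.png

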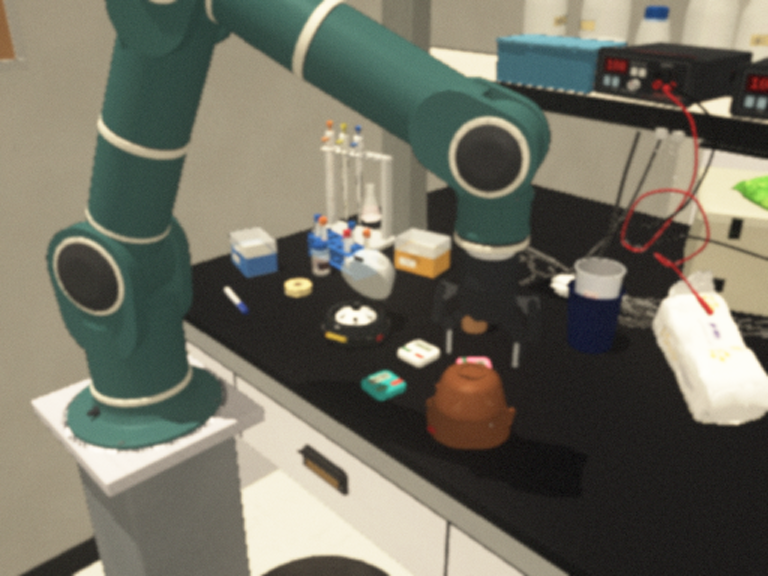

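View pics/side0.png

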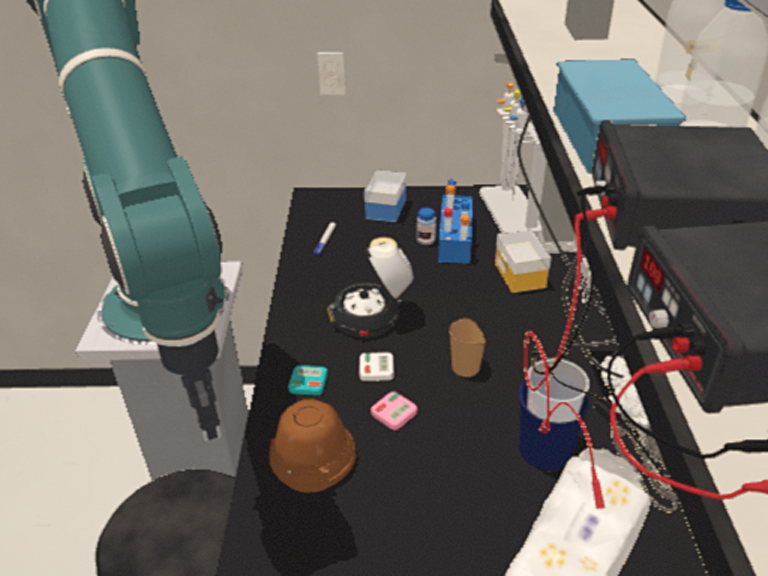

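View pics/wrist0.png

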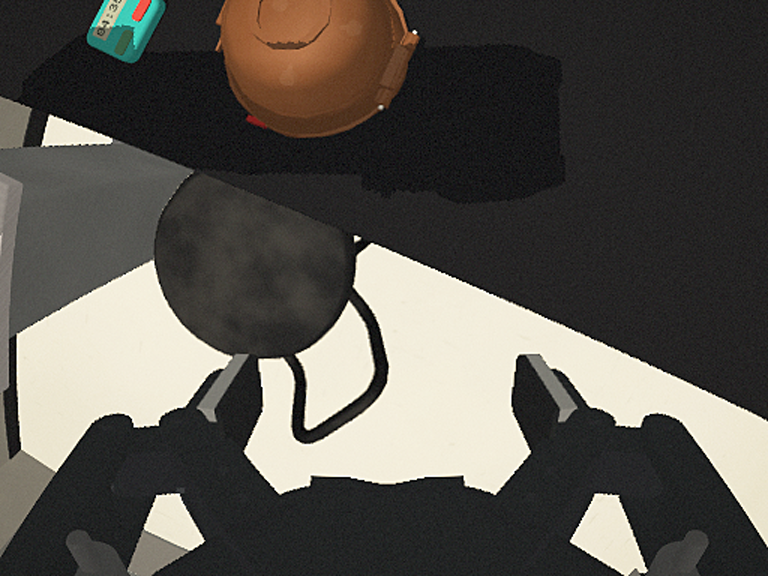

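Side picture (1.5x): the timer shapes are teal (308,380), pink (394,410) and white (376,366). The white one fits. The black-based centrifuge is at (363,312) with its lid at (390,270), the brown look-alike at (312,445), the tape roll at (382,245), the bottle at (426,225) and the cup at (466,347). I'll confirm the white timer in a crop.

```bash
python3 - <<'E'
from h import *
c=load('side'); crop(c,'side1',205,150,335,280,6)
c2=load('scene'); crop(c2,'scene1',180,150,310,260,6)
P=cloud(c)
for u,v in [(251,244),(242,236),(284,149),(255,163),(310,218),(310,240)]: print(u,v,P[v,u].round(3))
for y in range(228,260,3): print(y,[tuple((P[y,x]*1000).round().astype(int)) for x in range(236,268,5)])
E
```

```text
251 244 [ 0.486 -0.239  0.014]
242 236 [ 0.458 -0.202  0.014]
284 149 [0.606 0.213 0.062]
255 163 [ 0.501 -0.036  0.169]
310 218 [ 0.664 -0.198  0.078]
310 240 [ 0.659 -0.261  0.047]
228 [(np.int64(438), np.int64(-148), np.int64(-2)), (np.int64(454), np.int64(-153), np.int64(3)), (np.int64(469), np.int64(-150), np.int64(-1)), (np.int64(485), np.int64(-149), np.int64(-2)), (np.int64(501), np.int64(-150), np.int64(-1)), (np.int64(517), np.int64(-151), np.int64(-1)), (np.int64(533), np.int64(-150), np.int64(-2))]
231 [(np.int64(438), np.int64(-162), np.int64(-2)), (np.int64(454), np.int64(-161), np.int64(-3)), (np.int64(470), np.int64(-164), np.int64(-1)), (np.int64(485), np.int64(-162), np.int64(-3)), (np.int64(501), np.int64(-164), np.int64(-1)), (np.int64(517), np.int64(-165), np.int64(-1)), (np.int64(532), np.int64(-169), np.int64(2))]
234 [(np.int64(439), np.int64(-182), np.int64(4)), (np.int64(454), np.int64(-181), np.int64(3)), (np.int64(470), np.int64(-177), np.int64(-1)), (np.int64(485), np.int64(-178), np.int64(-1)), (np.int64(501), np.int64(-177), np.int64(-3)), (np.int64(517
[... 2024 characters left out ...]
p.int64(531), np.int64(-259), np.int64(0))]
255 [(np.int64(442), np.int64(-270), np.int64(0)), (np.int64(456), np.int64(-268), np.int64(-2)), (np.int64(471), np.int64(-272), np.int64(1)), (np.int64(486), np.int64(-272), np.int64(1)), (np.int64(501), np.int64(-274), np.int64(3)), (np.int64(516), np.int64(-274), np.int64(2)), (np.int64(530), np.int64(-272), np.int64(1))]
258 [(np.int64(442), np.int64(-286), np.int64(3)), (np.int64(457), np.int64(-285), np.int64(3)), (np.int64(471), np.int64(-285), np.int64(2)), (np.int64(486), np.int64(-282), np.int64(-1)), (np.int64(501), np.int64(-285), np.int64(1)), (np.int64(516), np.int64(-287), np.int64(3)), (np.int64(530), np.int64(-282), np.int64(-2))]
```

View pics/side1.png

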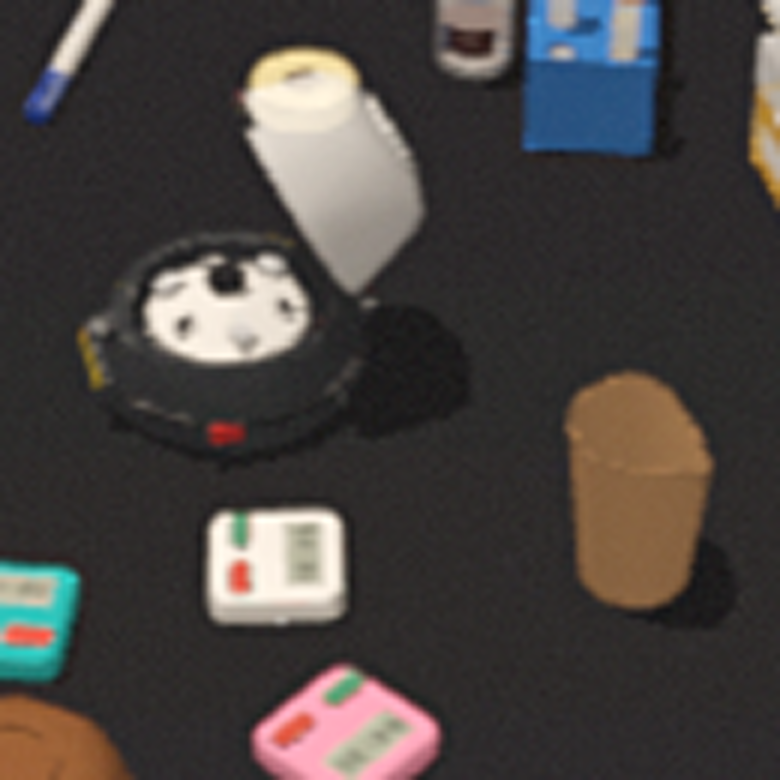

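View pics/scene1.png

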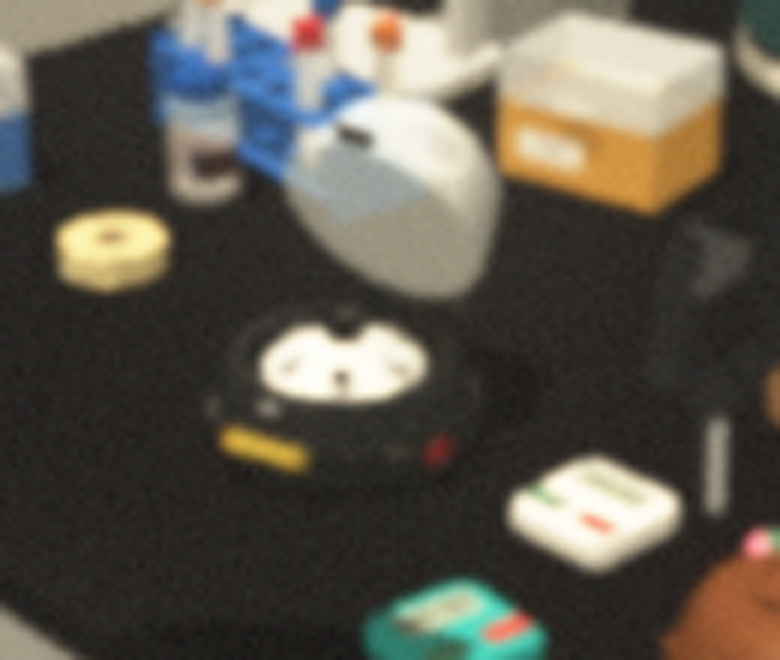

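The white timer is confirmed: in the side crop its green key is at (240,529) and its red key at (240,577). The lid tab is near (245,98), with the tape roll visible behind the lid. Next I'll measure precisely.

```bash
python3 - <<'E'
from h import *
from scipy.optimize import least_squares
def onz(c,u,v,z):
    a=world(c,u,v,.5);b=world(c,u,v,1.);return a+(b-a)*(z-a[2])/(b[2]-a[2])
c=load('side');s=load('scene')
uv=lambda x,y:(205+(x+.5)/6-.5,150+(y+.5)/6-.5)
us=lambda x,y:(180+(x+.5)/6-.5,150+(y+.5)/6-.5)
print('green',onz(c,*uv(240,529),.018),onz(s,*us(543,496),.018))
print('red',onz(c,*uv(240,577),.018),onz(s,*us(597,523),.018))
print('display',onz(c,*uv(303,553),.017))
def ray(c,u,v):
    a=world(c,u,v,.5);b=world(c,u,v,1.);return a,(b-a)/np.linalg.norm(b-a)
def tri(r1,r2):
    A=np.zeros((3,3));b=np.zeros(3)
    for o,d in (r1,r2):
        M=np.eye(3)-np.outer(d,d);A+=M;b+=M@o
    p=np.linalg.solve(A,b);return p,[np.linalg.norm(np.cross(p-o,d)) for o,d in (r1,r2)]
print('tab',tri(ray(c,*uv(245,98)),ray(s,*us(355,135))))
for n,cc in(('side',c),('scene',s)):
    P=cloud(cc);m=(abs(P[...,0]-.46)<.12)&(abs(P[...,1]+.06)<.12)&(P[...,2]>.045)&(P[...,2]<.056)
    q=P[m]; print(n,len(q),q.min(0).round(3),q.max(0).round(3))
    m=(abs(P[...,0]-.48)<.13)&(abs(P[...,1]+.03)<.13)&(P[...,2]>.01); np.save(n+'_c.npy',P[m])
    # top view occupancy
    q=P[m]; 
    im=np.zeros((300,300,3),np.uint8)
    for p in q:
        im[int((0.6-p[0])/.27*300)%300,int((.1-p[1])/.27*300)%300]=[int(min(255,max(0,p[2]/.2*255)))]*3
    cv2.imwrite(f'pics/top_{n}.png',cv2.applyColorMap(cv2.resize(im,(600,600),interpolation=0),cv2.COLORMAP_JET))
E
```

```text
green [ 0.46666963 -0.21510375  0.018     ] [ 0.46505446 -0.21350943  0.018     ]
red [ 0.46725177 -0.24992166  0.018     ] [ 0.46552107 -0.25133662  0.018     ]
display [ 0.49848395 -0.23230701  0.017     ]
tab (array([ 0.47203443, -0.06294867,  0.1734443 ]), [np.float64(0.0032017151569837146), np.float64(0.003201715156983794)])
side 515 [ 0.386 -0.138  0.045] [ 0.534 -0.01   0.056]
scene 434 [ 0.385 -0.132  0.045] [ 0.536 -0.007  0.056]
```

View pics/top_side.png

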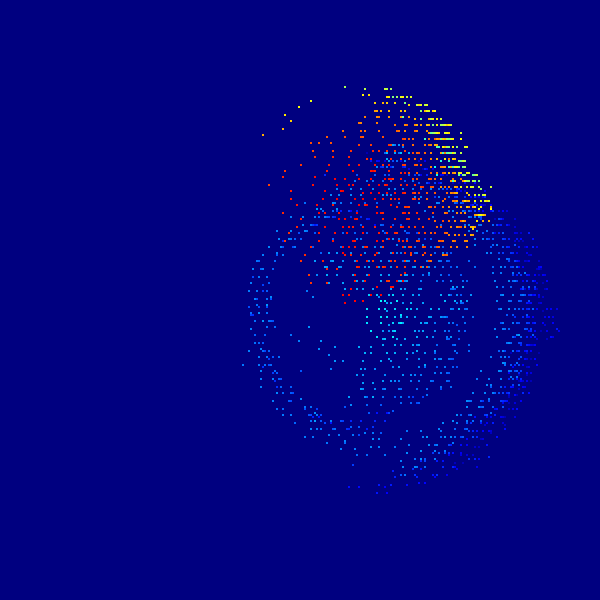

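View pics/top_scene.png

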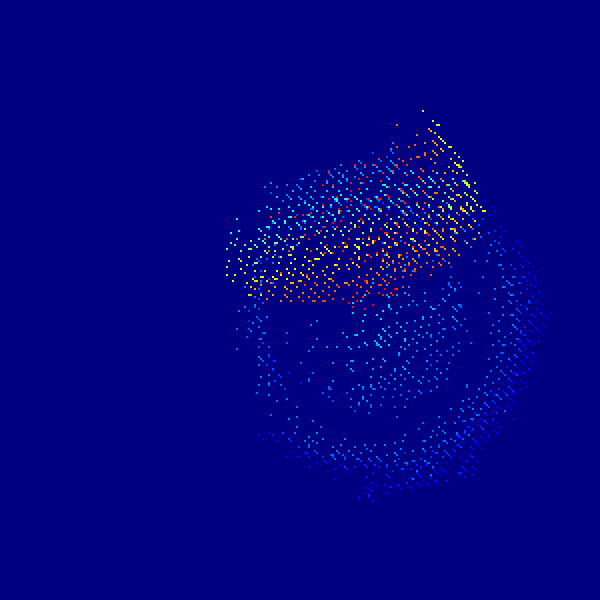

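```bash
python3 - <<'E'
from h import *
from scipy.optimize import least_squares
q=np.vstack([np.load('side_c.npy'),np.load('scene_c.npy')])
ring=q[(q[:,2]>.012)&(q[:,2]<.056)]
c0=np.array([.459,-.0715])
r=np.hypot(*(ring[:,:2]-c0).T); 
o=ring[(r>.066)&(r<.085)&(ring[:,2]<.046)]
f=least_squares(lambda p:np.hypot(o[:,0]-p[0],o[:,1]-p[1])-p[2],[*c0,.076],loss='soft_l1',f_scale=.003)
print('base',f.x,len(o))
lid=q[(q[:,2]>.075)]
def res(p):
    cx,cy,yaw,a=p
    ex=np.array([np.cos(yaw),np.sin(yaw),0]);ey=np.array([-np.sin(yaw),np.cos(yaw),0]);ez=np.array([0,0,1])
    H=np.array([cx,cy,.052])+.066*ex
    d=-np.cos(a)*ex+np.sin(a)*ez; n=np.sin(a)*ex+np.cos(a)*ez   # outward
    v=lid-(H+.066*d); h=v@n; rad=np.linalg.norm(v,axis=1)
    # hemisphere solid sdf
    dd=np.minimum(abs(h-.002),abs(rad-.06)); 
    return np.r_[dd,(cx-f.x[0])*20,(cy-f.x[1])*20]
for y0 in(-.4,0,.4):
    g=least_squares(res,[f.x[0],f.x[1],y0,1.2],loss='soft_l1',f_scale=.003)
    print(g.cost,g.x, np.median(res(g.x)[:-2]))
cx,cy,yaw,a=g.x
ex=np.array([np.cos(yaw),np.sin(yaw),0]);H=np.array([cx,cy,.052])+.066*ex
print('H',H,'tab',H+.131*(-np.cos(a)*ex+np.sin(a)*np.array([0,0,1]))+.01*(np.sin(a)*ex+np.cos(a)*np.array([0,0,1])))
m=np.array([.4666,-.2150]) 
E
```

```text
base [ 0.45723867 -0.06954407  0.07141659] 687
0.006262805053592824 [ 0.45720412 -0.07072121  0.26427587  1.13125009] 0.0021380005175205235
0.006262805053549618 [ 0.45720412 -0.07072119  0.26427557  1.13125007] 0.0021380049769476376
0.006262805053598886 [ 0.45720411 -0.07072118  0.2642756   1.13125007] 0.0021380095904958677
H [ 0.52091272 -0.05348132  0.052     ] tab [ 0.47583904 -0.06567848  0.17480306]
```

Emit:
step_arm:
  rows:
    - {"delta_pos": [-3, -4.2, -1], "turn": [0, 0, -6], "fingers": 1}
    - {"delta_pos": [-6, -8.5, -2], "turn": [0, 0, -12], "fingers": 1}
    - {"delta_pos": [-9, -12.7, -2], "turn": [0, 0, -18], "fingers": 1}
    - {"delta_pos": [-12, -17, -2], "turn": [0, 0, -24], "fingers": 1}
    - {"delta_pos": [-15, -21.2, -2], "turn": [0, 0, -30], "fingers": 1}
    - {"delta_pos": [-18, -25.4, -2], "turn": [0, 0, -36], "fingers": 1}
    - {"delta_pos": [-21, -29.7, -2], "turn": [0, 0, -42], "fingers": 1}
    - {"delta_pos": [-24, -34, -2], "turn": [0, 0, -48], "fingers": 1}
    - {"delta_pos": [-27, -38.2, -2], "turn": [0, 0, -54], "fingers": 1}
    - {"delta_pos": [-30, -42.4, -2], "turn": [0, 0, -58], "fingers": 1}
    - {"delta_pos": [-33, -46.6, -2], "turn": [0, 0, -62], "fingers": 1}
    - {"delta_pos": [-35.8, -50.6, -2], "turn": [0, 0, -66], "fingers": 1}

```text
t: 1.65
tcp_pos: [0.571, -0.0429, 0.2512]
ee_rot: [1.0, -0.004, -0.0, -0.0]
contact_force: [-0.4, 0.2, 0.9]
grip_width: -0.0001
```

```bash
python3 - <<'E'
from h import *
c=get('side'); crop(c,'side2',190,90,350,270,4)
c=get('wrist'); crop(c,'wrist2',0,0,512,384,1.5)
E
```

```text
(no output)
```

View pics/side2.png

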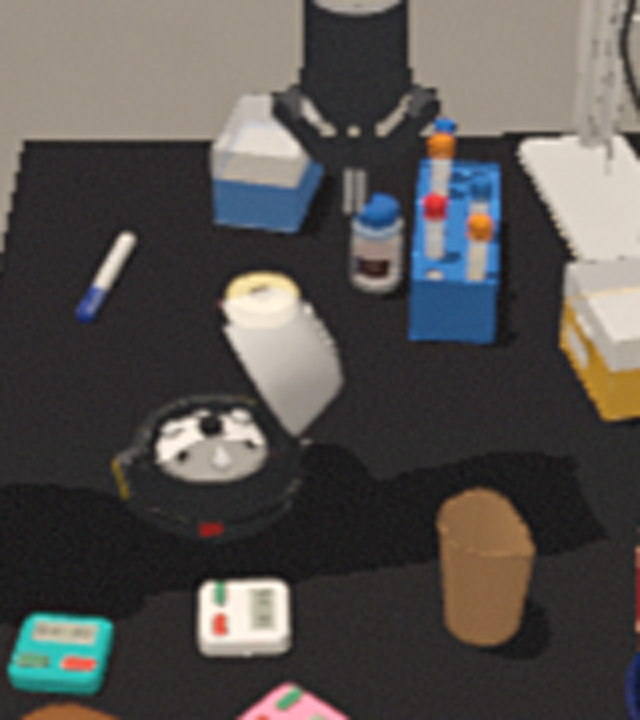

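View pics/wrist2.png

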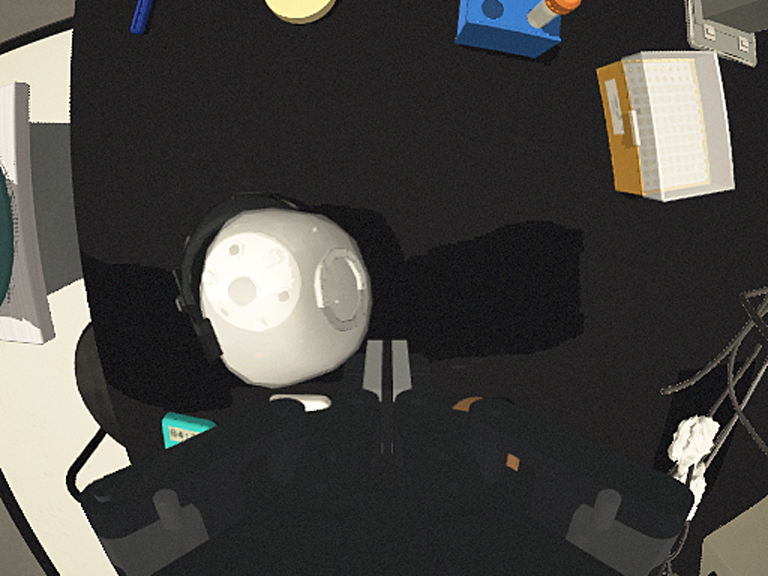

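The side view shows the shut fingers above and behind the lid. The wrist view shows the tab at (200,325) and the dome apex at (340,288), so the lid axis is at about 14°, which agrees with the fit. Now I'll lower the tip behind the dome and plan the arc.

Emit:
step_arm:
  rows:
    - {"delta_pos": [0, 0, 2.5], "turn": [0, 0, 0], "fingers": 1}
    - {"delta_pos": [0, 0, 5], "turn": [0, 0, 0], "fingers": 1}
    - {"delta_pos": [0, 0, 7.5], "turn": [0, 0, 0], "fingers": 1}
    - {"delta_pos": [0, 0, 10], "turn": [0, 0, 0], "fingers": 1}
    - {"delta_pos": [0, 0, 10], "turn": [0, 0, 0], "fingers": 1}

```text
t: 2.38
tcp_pos: [0.5693, -0.0446, 0.1498]
ee_rot: [1.0, -0.006, -0.002, -0.0]
contact_force: [-0.3, 0.2, 0.8]
grip_width: -0.0001
```

```bash
python3 - <<'E'
from h import *
t=observe()['tcp_pos'];print(t,observe()['contact_force'])
H=np.array([.5209,-.0535]);ex=np.array([np.cos(.264),np.sin(.264)]);e=.009
for a in np.linspace(1.2,0,13):
    C=np.array([-.066*np.cos(a),.052+.066*np.sin(a)])
    ph=np.radians(np.interp(a,[0.3,1.2],[90,40]))
    s=C[0]+.061*np.cos(ph)+e*np.cos(ph);z=C[1]+.061*np.sin(ph)
    p=H+s*ex
    d=np.array([p[0],p[1],z])-t
    print(round(a,2),[round(v,1) for v in (d[0]*100,-d[1]*100,-d[2]*100)],round(z,3))
E
```

```text
[ 0.5692917  -0.04457405  0.14982618] [-0.29805001  0.15906523  0.78059485]
1.2 [np.float64(-2.0), np.float64(0.1), np.float64(-0.3)] 0.153
1.1 [np.float64(-3.0), np.float64(0.4), np.float64(-0.5)] 0.154
1.0 [np.float64(-4.0), np.float64(0.7), np.float64(-0.5)] 0.155
0.9 [np.float64(-5.1), np.float64(1.0), np.float64(-0.5)] 0.155
0.8 [np.float64(-6.1), np.float64(1.2), np.float64(-0.3)] 0.153
0.7 [np.float64(-7.2), np.float64(1.5), np.float64(-0.1)] 0.151
0.6 [np.float64(-8.2), np.float64(1.8), np.float64(0.2)] 0.148
0.5 [np.float64(-9.1), np.float64(2.1), np.float64(0.6)] 0.143
0.4 [np.float64(-10.1), np.float64(2.3), np.float64(1.1)] 0.138
0.3 [np.float64(-10.9), np.float64(2.5), np.float64(1.7)] 0.133
0.2 [np.float64(-11.1), np.float64(2.6), np.float64(2.4)] 0.126
0.1 [np.float64(-11.2), np.float64(2.6), np.float64(3.0)] 0.12
0.0 [np.float64(-11.2), np.float64(2.6), np.float64(3.7)] 0.113
```

Emit:
step_arm:
  rows:
    - {"delta_pos": [-1, 0, -0.1], "turn": [0, 0, 0], "fingers": 1}
    - {"delta_pos": [-2, 0.1, -0.3], "turn": [0, 0, 0], "fingers": 1}
    - {"delta_pos": [-2.5, 0.2, -0.4], "turn": [0, 0, 0], "fingers": 1}
    - {"delta_pos": [-3, 0.4, -0.5], "turn": [0, 0, 0], "fingers": 1}
    - {"delta_pos": [-3.5, 0.5, -0.5], "turn": [0, 0, 0], "fingers": 1}
    - {"delta_pos": [-4, 0.7, -0.5], "turn": [0, 0, 0], "fingers": 1}
    - {"delta_pos": [-4.5, 0.8, -0.5], "turn": [0, 0, 0], "fingers": 1}
    - {"delta_pos": [-4.5, 0.8, -0.5], "turn": [0, 0, 0], "fingers": 1}

```text
t: 3.38
tcp_pos: [0.5252, -0.0522, 0.1565]
ee_rot: [1.0, -0.006, 0.0, 0.0]
contact_force: [1.3, 0.3, 2.7]
grip_width: 0.0001
```

```bash
python3 - <<'E'
from h import *
print(observe()['contact_force'])
c=get('side'); crop(c,'side3',190,120,350,270,4)
c=get('scene'); crop(c,'scene3',180,110,350,260,4)
E
```

```text
[1.28036976 0.33550878 2.73457366]
```

View pics/side3.png

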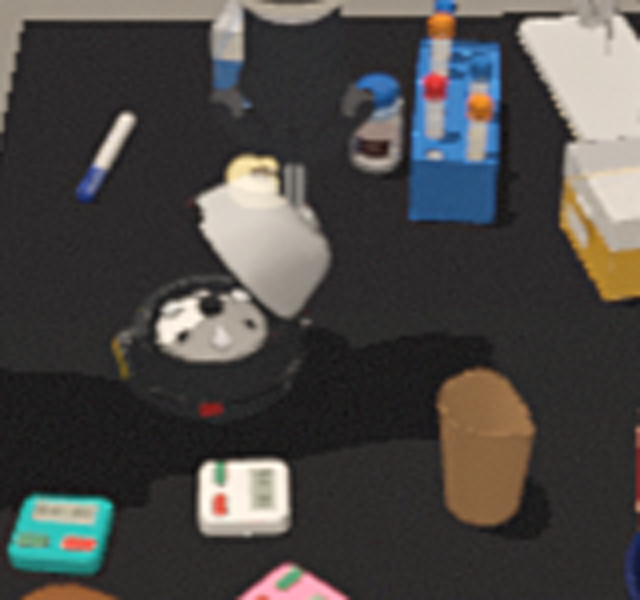

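View pics/scene3.png

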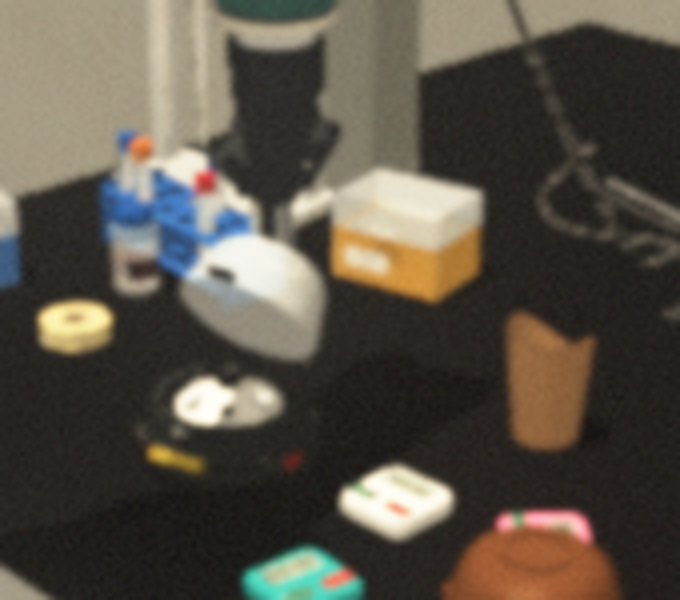

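The lid is following the finger, the base is in place and the force is about 3 N. I'll continue along the arc.

Emit:
step_arm:
  rows:
    - {"delta_pos": [-0.6, 0.2, 0], "turn": [0, 0, 0], "fingers": 1}
    - {"delta_pos": [-1.1, 0.3, 0.1], "turn": [0, 0, 0], "fingers": 1}
    - {"delta_pos": [-1.6, 0.4, 0.2], "turn": [0, 0, 0], "fingers": 1}
    - {"delta_pos": [-2.2, 0.6, 0.3], "turn": [0, 0, 0], "fingers": 1}
    - {"delta_pos": [-2.7, 0.7, 0.4], "turn": [0, 0, 0], "fingers": 1}
    - {"delta_pos": [-3.2, 0.9, 0.5], "turn": [0, 0, 0], "fingers": 1}
    - {"delta_pos": [-3.7, 1.0, 0.7], "turn": [0, 0, 0], "fingers": 1}
    - {"delta_pos": [-4.2, 1.1, 0.9], "turn": [0, 0, 0], "fingers": 1}
    - {"delta_pos": [-4.6, 1.3, 1.1], "turn": [0, 0, 0], "fingers": 1}
    - {"delta_pos": [-5.1, 1.4, 1.4], "turn": [0, 0, 0], "fingers": 1}
    - {"delta_pos": [-5.6, 1.5, 1.6], "turn": [0, 0, 0], "fingers": 1}
    - {"delta_pos": [-5.6, 1.5, 1.6], "turn": [0, 0, 0], "fingers": 1}

```text
t: 4.97
tcp_pos: [0.4687, -0.0664, 0.1401]
ee_rot: [1.0, -0.006, -0.0, -0.0]
contact_force: [1.0, 0.9, 0.0]
grip_width: -0.0004
```

```bash
python3 - <<'E'
from h import *
c=get('side'); crop(c,'side4',190,120,350,270,4)
E
```

```text
(no output)
```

View pics/side4.png

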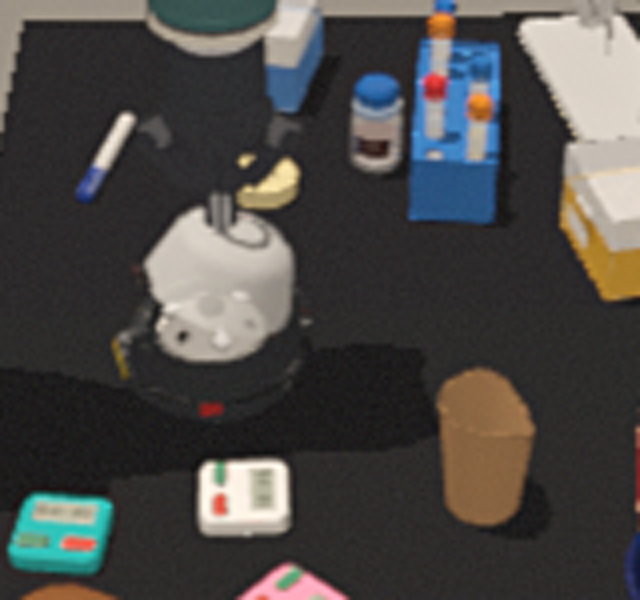

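Emit:
step_arm:
  rows:
    - {"delta_pos": [-0.3, 0.1, 0.3], "turn": [0, 0, 0], "fingers": 1}
    - {"delta_pos": [-0.6, 0.2, 0.6], "turn": [0, 0, 0], "fingers": 1}
    - {"delta_pos": [-0.8, 0.2, 0.9], "turn": [0, 0, 0], "fingers": 1}
    - {"delta_pos": [-0.9, 0.2, 1.2], "turn": [0, 0, 0], "fingers": 1}
    - {"delta_pos": [-1.0, 0.2, 1.5], "turn": [0, 0, 0], "fingers": 1}
    - {"delta_pos": [-1.0, 0.2, 1.8], "turn": [0, 0, 0], "fingers": 1}
    - {"delta_pos": [-1.0, 0.2, 2.0], "turn": [0, 0, 0], "fingers": 1}
    - {"delta_pos": [-1.0, 0.2, 2.2], "turn": [0, 0, 0], "fingers": 1}
    - {"delta_pos": [-1.0, 0.2, 2.2], "turn": [0, 0, 0], "fingers": 1}

```text
t: 6.15
tcp_pos: [0.4592, -0.0681, 0.1181]
ee_rot: [1.0, -0.005, -0.0, -0.0]
contact_force: [1.1, 0.2, -0.3]
grip_width: 0.0
```

Emit:
step_arm:
  rows:
    - {"delta_pos": [0, 0, 0.1], "turn": [0, 0, 0], "fingers": 1}
    - {"delta_pos": [0, 0, 0.2], "turn": [0, 0, 0], "fingers": 1}
    - {"delta_pos": [0, 0, 0.3], "turn": [0, 0, 0], "fingers": 1}
    - {"delta_pos": [0, 0, 0.3], "turn": [0, 0, 0], "fingers": 1}

```text
t: 6.65
tcp_pos: [0.4591, -0.0682, 0.1152]
ee_rot: [1.0, -0.006, -0.0, -0.0]
contact_force: [-0.9, -0.0, 0.4]
grip_width: 0.0002
```

```bash
python3 - <<'E'
from h import *
print(observe()['contact_force'],observe()['tcp_pos'])
c=get('side'); crop(c,'side5',210,150,310,250,6)
c=get('scene'); crop(c,'scene5',190,150,290,250,6)
E
```

```text
[-0.85294678 -0.04792042  0.35447197] [ 0.45912823 -0.06816078  0.11518728]
```

View pics/side5.png

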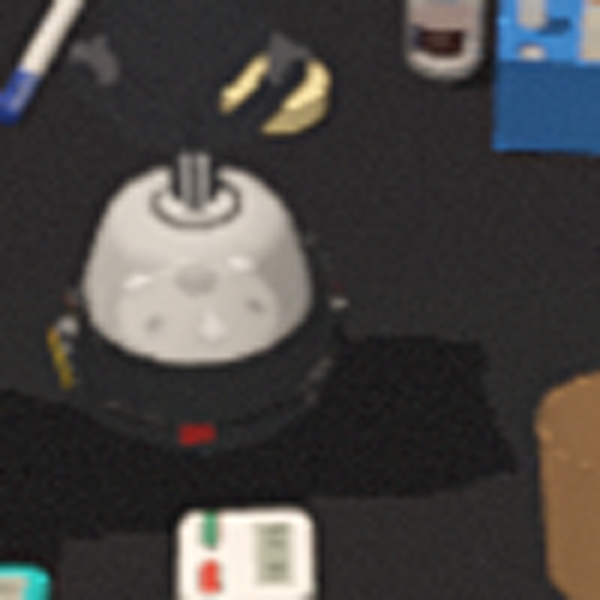

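View pics/scene5.png

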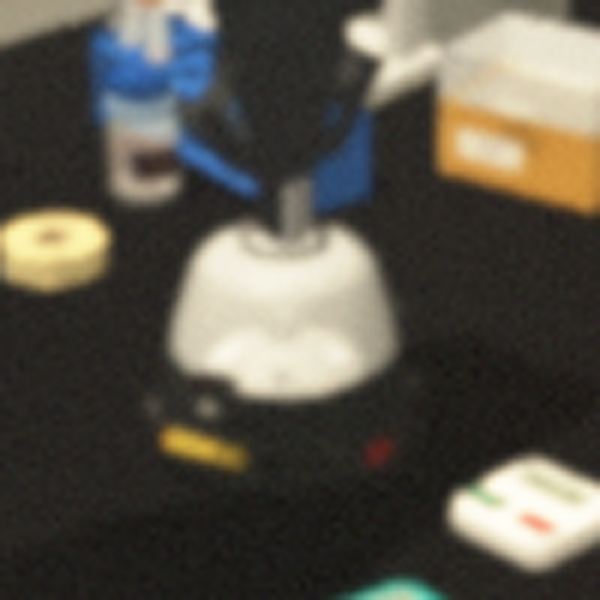

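The lid looks almost shut, with the tip resting on the apex in the side crop at (195,200). I'll press slowly until the force rises.

Emit:
step_arm:
  rows:
    - {"delta_pos": [0, 0, 0.1], "turn": [0, 0, 0], "fingers": 1}
    - {"delta_pos": [0, 0, 0.2], "turn": [0, 0, 0], "fingers": 1}
    - {"delta_pos": [0, 0, 0.2], "turn": [0, 0, 0], "fingers": 1}

```text
t: 7.12
tcp_pos: [0.459, -0.0682, 0.1133]
ee_rot: [1.0, -0.006, -0.0, 0.0]
contact_force: [-3.8, 0.3, 8.0]
grip_width: -0.0003
```

Emit:
step_arm:
  rows:
    - {"delta_pos": [0, 0, 0.05], "turn": [0, 0, 0], "fingers": 1}
    - {"delta_pos": [0, 0, 0.1], "turn": [0, 0, 0], "fingers": 1}
    - {"delta_pos": [0, 0, 0.1], "turn": [0, 0, 0], "fingers": 1}

```text
t: 7.5
tcp_pos: [0.4591, -0.0683, 0.113]
ee_rot: [1.0, -0.006, -0.0, 0.0]
contact_force: [-10.2, -0.0, 26.1]
grip_width: 0.0001
```

The stop is solid (26 N with only 0.3 mm of motion). I'll back off upward and check.

Emit:
step_arm:
  rows:
    - {"delta_pos": [0, 0, -0.5], "turn": [0, 0, 0], "fingers": 1}
    - {"delta_pos": [0, 0, -3], "turn": [0, 0, 0], "fingers": 1}
    - {"delta_pos": [0, 2, -6], "turn": [0, 0, 0], "fingers": 1}
    - {"delta_pos": [0, 7, -7], "turn": [0, 0, 0], "fingers": 1}
    - {"delta_pos": [0, 12, -7], "turn": [0, 0, 0], "fingers": 1}
    - {"delta_pos": [0.4, 14.5, -7], "turn": [0, 0, 0], "fingers": 1}
    - {"delta_pos": [0.4, 14.5, -7], "turn": [0, 0, 0], "fingers": 1}

```text
t: 8.38
tcp_pos: [0.4614, -0.2149, 0.182]
ee_rot: [1.0, -0.007, 0.0, -0.0]
contact_force: [-0.4, 0.8, -1.1]
grip_width: 0.0004
```

```bash
python3 - <<'E'
from h import *
print(observe()['contact_force'],observe()['tcp_pos'])
c=get('side'); crop(c,'side6',205,150,305,250,6)
P=cloud(c);m=(abs(P[...,0]-.457)<.02)&(abs(P[...,1]+.07)<.02)&(P[...,2]>.09)&(P[...,2]<.13); print('apex',np.sort(P[m][:,2])[-15:].round(4),np.median(P[m][:,2]))
c=get('scene'); crop(c,'scene6',190,150,290,250,6)
P=cloud(c);m=(abs(P[...,0]-.457)<.02)&(abs(P[...,1]+.07)<.02)&(P[...,2]>.09)&(P[...,2]<.13); print('apex',np.sort(P[m][:,2])[-15:].round(4))
E
```

```text
[-0.39911246  0.77082618 -1.07959061] [ 0.46141578 -0.21489914  0.18201235]
apex [0.1091 0.1105 0.1118 0.114  0.114  0.1141 0.1146 0.1148 0.1154 0.117
 0.1204] 0.11413260705949635
apex [0.1139 0.1139 0.1141 0.1142 0.1143 0.1143 0.1144 0.1145 0.1146 0.1146
 0.1155 0.1156 0.1157 0.1166 0.1168]
```

View pics/side6.png

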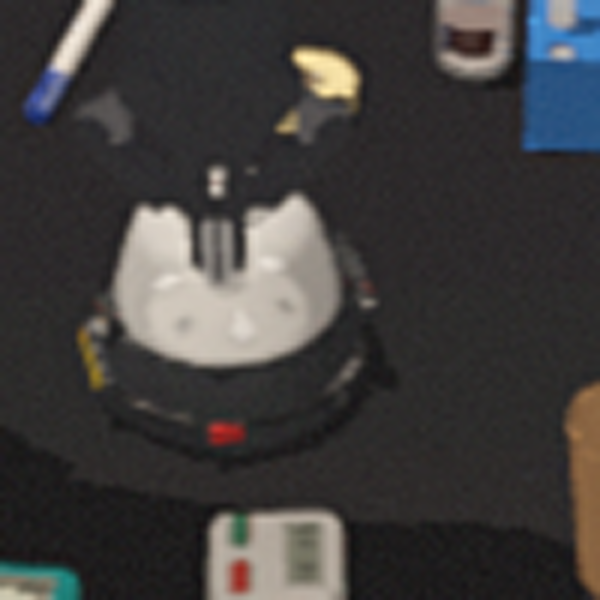

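View pics/scene6.png

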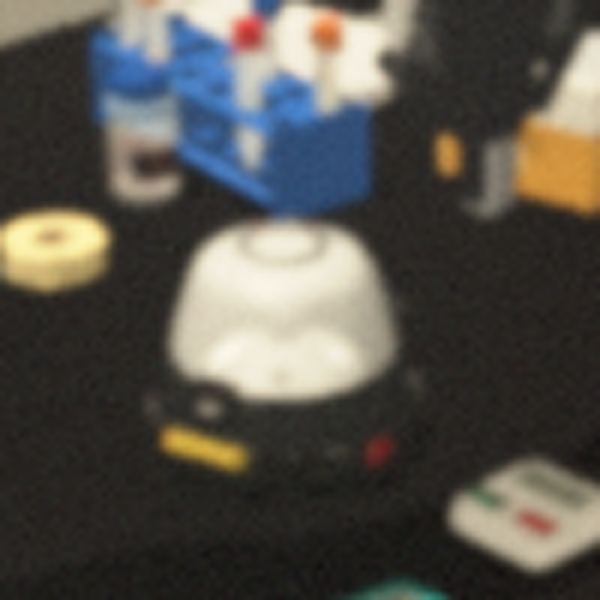

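The lid is shut: the apex is at 114 mm, the dome sits level, and the base and timer haven't moved. I'll use the wrist view to fix the green key.

```bash
python3 - <<'E'
from h import *
c=get('wrist'); crop(c,'wrist6',200,180,330,300,6)
P=c['world_from_camera'];i=c['img'].astype(int)
f=192/np.tan(np.radians(float(c['fovy']))/2)
def onz(u,v,z):
    x,y=u-c['cx'],v-c['cy'];r=np.hypot(x,y);t=r/f
    d=P[:3,:3]@np.array([np.sin(t)*x/r,np.sin(t)*y/r,np.cos(t)]);o=P[:3,3];return o+d*(z-o[2])/d[2]
R,G,B=i[...,0],i[...,1],i[...,2]
for n,m in(('g',(G>R*1.4)&(G>B*1.15)&(G>60)),('r',(R>G*1.8)&(R>B*1.8)&(R>90))):
    k,l,s,ce=cv2.connectedComponentsWithStats(m.astype(np.uint8))
    for j in range(1,k):
        if s[j,4]>30: print(n,s[j],ce[j].round(1),onz(*ce[j],.018).round(4))
E
```

```text
g [257 163  10  21 203] [261.5 173. ] [ 0.4644 -0.2127  0.018 ]
g [139 226  19  11 158] [147.9 231.2] [ 0.3295 -0.2813  0.018 ]
g [296 256  17  17 142] [304.  263.7] [ 0.5147 -0.324   0.018 ]
r [244 103  17   7  87] [251.2 105.6] [ 0.4546 -0.1419  0.018 ]
r [257 193  11  21 209] [262.1 203.2] [ 0.4649 -0.2466  0.018 ]
r [166 230  19  11 165] [175.  234.8] [ 0.3632 -0.2851  0.018 ]
```

View pics/wrist6.png

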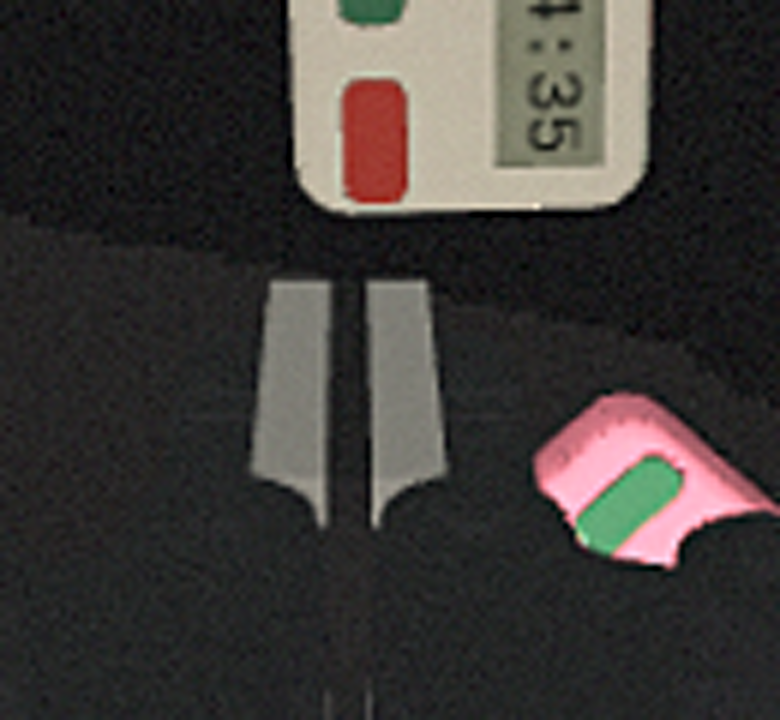

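Emit:
step_arm:
  rows:
    - {"delta_pos": [0.4, -0.3, 3], "turn": [0, 0, 0], "fingers": 1}
    - {"delta_pos": [0.4, -0.3, 6], "turn": [0, 0, 0], "fingers": 1}
    - {"delta_pos": [0.4, -0.3, 9], "turn": [0, 0, 0], "fingers": 1}
    - {"delta_pos": [0.4, -0.3, 12], "turn": [0, 0, 0], "fingers": 1}
    - {"delta_pos": [0.4, -0.3, 14], "turn": [0, 0, 0], "fingers": 1}
    - {"delta_pos": [0.4, -0.3, 15.5], "turn": [0, 0, 0], "fingers": 1}
    - {"delta_pos": [0.4, -0.3, 15.5], "turn": [0, 0, 0], "fingers": 1}

```text
t: 9.4
tcp_pos: [0.4653, -0.2095, 0.0267]
ee_rot: [1.0, -0.005, -0.001, -0.0]
contact_force: [0.3, -0.4, -0.3]
grip_width: -0.0002
```

```bash
python3 - <<'E'
from h import *
print(observe()['contact_force'],observe()['tcp_pos'])
c=get('side'); crop(c,'side7',215,200,295,270,8)
E
```

```text
[ 0.34766118 -0.39358692 -0.2586042 ] [ 0.46529347 -0.20948425  0.02672904]
```

View pics/side7.png

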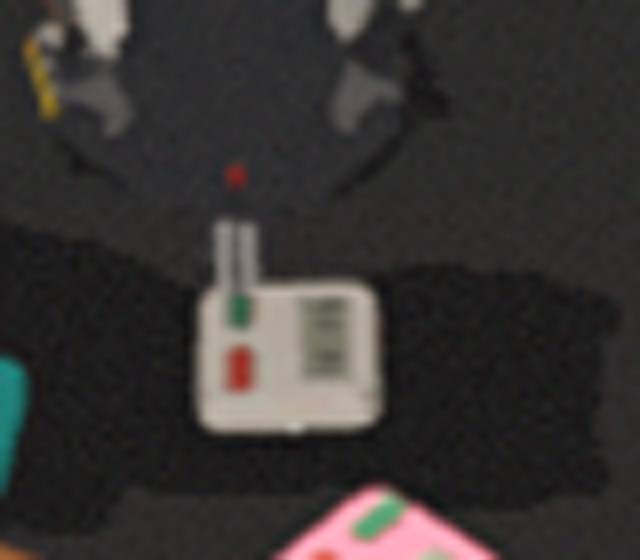

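The tip is centred over the green key, at side crop (237,290), and clear of the red key at (240,368). I'll press slowly.

Emit:
step_arm:
  rows:
    - {"delta_pos": [0, 0.2, 0.4], "turn": [0, 0, 0], "fingers": 1}
    - {"delta_pos": [0, 0.2, 0.7], "turn": [0, 0, 0], "fingers": 1}
    - {"delta_pos": [0, 0.2, 0.8], "turn": [0, 0, 0], "fingers": 1}
    - {"delta_pos": [0, 0.2, 0.85], "turn": [0, 0, 0], "fingers": 1}
    - {"delta_pos": [0, 0.2, 0.85], "turn": [0, 0, 0], "fingers": 1}

```text
t: 10.07
tcp_pos: [0.4655, -0.2122, 0.0188]
ee_rot: [1.0, -0.006, -0.0, -0.0]
contact_force: [0.2, 0.0, -0.1]
grip_width: 0.0001
```

Emit:
step_arm:
  rows:
    - {"delta_pos": [0, 0, 0.05], "turn": [0, 0, 0], "fingers": 1}
    - {"delta_pos": [0, 0, 0.1], "turn": [0, 0, 0], "fingers": 1}
    - {"delta_pos": [0, 0, 0.1], "turn": [0, 0, 0], "fingers": 1}

```text
t: 10.45
tcp_pos: [0.4656, -0.2123, 0.0178]
ee_rot: [1.0, -0.006, 0.0, 0.0]
contact_force: [0.5, -0.1, 3.1]
grip_width: 0.0
```

Emit:
step_arm:
  rows:
    - {"delta_pos": [0, 0, 0.05], "turn": [0, 0, 0], "fingers": 1}
    - {"delta_pos": [0, 0, 0.1], "turn": [0, 0, 0], "fingers": 1}
    - {"delta_pos": [0, 0, 0.1], "turn": [0, 0, 0], "fingers": 1}

```text
t: 10.82
tcp_pos: [0.4657, -0.2123, 0.0173]
ee_rot: [1.0, -0.005, 0.0, 0.0]
contact_force: [-3.9, 1.3, 16.1]
grip_width: -0.0003
```

Emit:
step_arm:
  rows:
    - {"delta_pos": [0, 0, 0.02], "turn": [0, 0, 0], "fingers": 1}
    - {"delta_pos": [0, 0, 0.02], "turn": [0, 0, 0], "fingers": 1}

```text
t: 11.08
tcp_pos: [0.4657, -0.2123, 0.0172]
ee_rot: [1.0, -0.006, 0.0, 0.0]
contact_force: [-5.3, 2.9, 20.4]
grip_width: -0.0004
```

```bash
python3 - <<'E'
from h import *
print(observe()['contact_force'],observe()['tcp_pos'])
c=get('side'); crop(c,'side8',215,200,295,270,8)
E
```

```text
[-5.34471135  2.92707882 20.41396335] [ 0.46568339 -0.21230483  0.01722595]
```

View pics/side8.png

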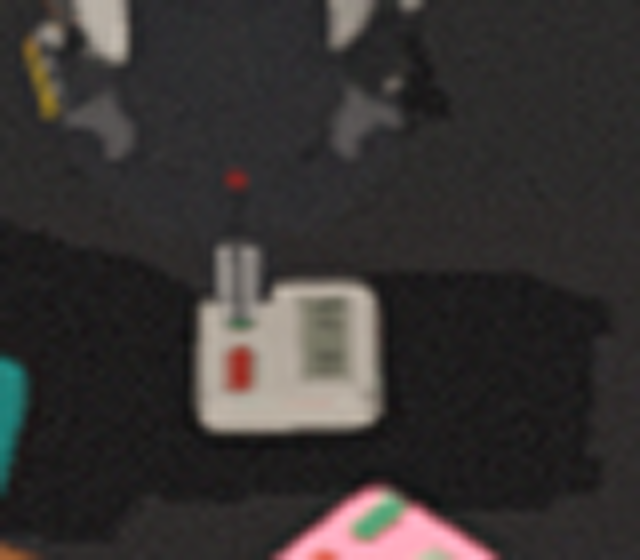

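The tip is on the green key (240,320 in the crop), bottomed at 20 N. The red key at (240,368) is untouched. Withdrawing.

Emit:
step_arm:
  rows:
    - {"delta_pos": [0, 0, -0.3], "turn": [0, 0, 0], "fingers": 1}
    - {"delta_pos": [0, 0, -1.5], "turn": [0, 0, 0], "fingers": 1}
    - {"delta_pos": [0, 0, -5], "turn": [0, 0, 0], "fingers": 1}
    - {"delta_pos": [0, 0, -9], "turn": [0, 0, 0], "fingers": 1}
    - {"delta_pos": [0, 0, -14], "turn": [0, 0, 0], "fingers": 1}
    - {"delta_pos": [-2, 5, -20], "turn": [0, 0, 0], "fingers": 1}
    - {"delta_pos": [-4, 10, -22], "turn": [0, 0, 0], "fingers": 1}
    - {"delta_pos": [-4, 14, -22], "turn": [0, 0, 0], "fingers": 1}
    - {"delta_pos": [-4, 14, -22], "turn": [0, 0, 0], "fingers": 1}

```text
t: 12.25
tcp_pos: [0.4226, -0.3554, 0.2374]
ee_rot: [1.0, -0.008, 0.0, 0.001]
contact_force: [0.6, 0.9, -0.9]
grip_width: -0.0002
```

```bash
python3 - <<'E'
from h import *
o=observe();print(o['contact_force'],o['tcp_pos'],o['t'])
c=get('side'); crop(c,'side9',205,150,335,280,6)
s=get('scene'); crop(s,'scene9',180,130,310,250,6)
P=cloud(s);m=(abs(P[...,0]-.457)<.015)&(abs(P[...,1]+.07)<.015)&(P[...,2]>.09)&(P[...,2]<.13); print('apex',np.median(P[m][:,2]))
E
```

```text
[ 0.56006106  0.89577275 -0.87922824] [ 0.4225507  -0.35535265  0.23740692] 12.25
apex 0.11174074412065138
```

View pics/side9.png

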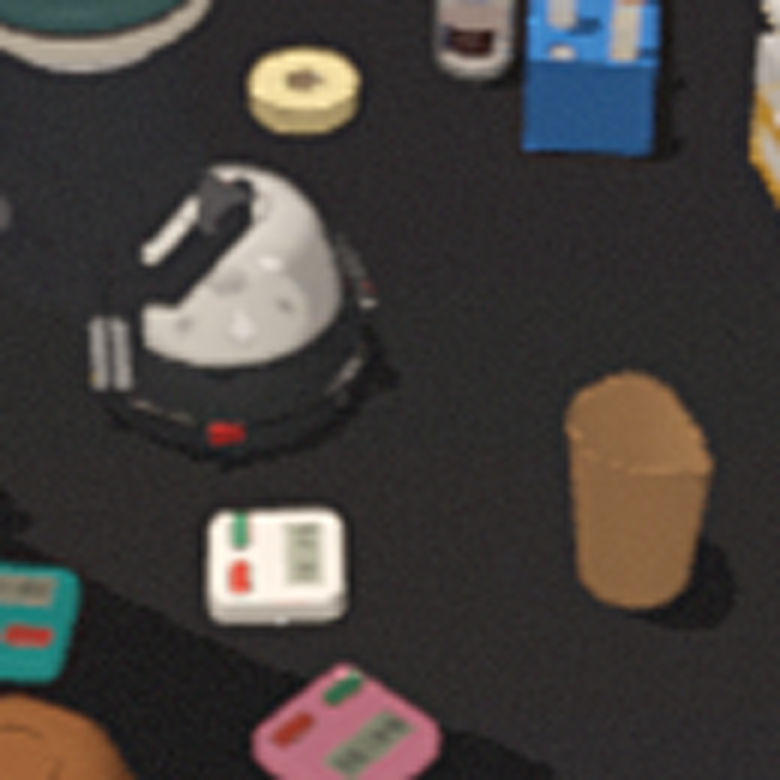

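View pics/scene9.png

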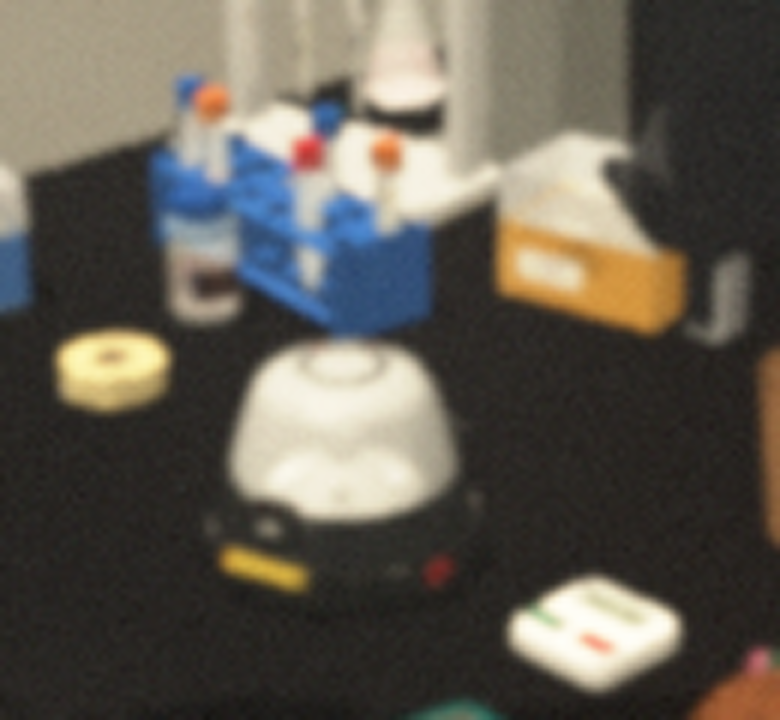

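The lid is shut. In the side crop, the timer keys (240,529 and 240,577) and the base (red mark 225,433) are at their original pixels, the bystanders are unmoved, and the arm touches nothing. Handing in.

```bash
python3 -c "
from plant import job
print(job.sign_off())"
```

```text
the job is handed in; nothing more can be done
None
```

I pushed the lid shut with the closed fingertips and then pressed the green key of the white timer. The job was handed in at about 12.3 s; the sign-off reports no verdict.

- **Lid:** I swung it over at roughly 0.4 rad/s and pressed it against its stop. The force rose to about 26 N with only 0.3 mm of movement. Measured afterwards, the apex was at about 114 mm, the shut height.
- **Green key:** the force reached about 20 N, well past the 4 to 6 N it needs. The tip had moved about 1 mm down from first contact. The key's travel can't be read directly, so the full press and the spring-back are inferred from force and pictures.
- **Surroundings:** in the last pictures the centrifuge and timer are at the same pixels as at the start. The tape roll, bottle and cup also look unmoved. The fingertip stayed clear of the red key, and the arm was clear of everything.
- **One disagreement:** the last apex reading was 111.7 mm, a median over a wider patch of the dome, against 114 mm before. I put this down to the patch including the curved sides, since the lid looked unchanged in the picture.

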